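# Unbolt the sample box and slide its cover open

## Task

Open the low grey sample box using fingertips only, gripping and lifting nothing. Press the long spring safety catch down with one fingertip and, keeping it down, use the other fingertip to slide the bolt by its upright thumb plate fully back, away from the cover; then let the catch spring up again so that it locks the bolt there. Then gently push the cover sideways by its rib until the well is uncovered, leave it open, and leave the loose cap, dish and magnifier where they are.

Things in the scene. Friction and masses are not known exactly. Their poses are not given: they have to be found in the camera images.
- sample_box: grey metal box fixed to the desk, 190 (x) x 220 (y) mm. Origin: centre of its underside, on the desk; its x axis points to the back, away from the side with the lock, y to its left, z up; it may be turned. In the front half (x below -5 mm) is the lock, on a flat deck 34 mm above the desk. In the back half is a well at the right (y -98 to 0 mm), closed by the cover, and a flat deck at the left (y 0 to 110 mm). All positions below are in this frame, as at joint values 0
- bolt (a joint): travel of the bolt in m: 0 pushed in (its nose stands in the keeper of the cover and locks it), 0.030 fully drawn, along the box's -x. Friction about 1.5 N. It is blocked after 3 mm unless the catch is down by at least 5 mm; beyond 23 mm the catch can rise again behind it and lock it drawn
- thumb_plate (a point): centre of the back (+x) face of the bolt's upright thumb plate, to be pushed along -x; moves with the bolt. At (-48, -22, 60) mm; plate 5 mm thick, y -54 to -8, z 40 to 70 mm. The bar (y -53 to -43, top 53 mm) runs back from it through a guide (x -22 to -8, y -60 to -36, top 57 mm). Left of y -34 mm the deck (z 34) is clear from x -90 to the rail at -5 mm (top 41 mm)
- catch (a joint): how far the catch is pressed down, in m: 0 up, 0.006 fully down. Spring: 3 N to start, 6 N fully down; springs up by itself
- catch_top (a point): centre of the top face of the catch, a long ribbed steel plate right of the bolt, 80 mm along x (x -85 to -5 mm) and 26 mm along y (y -103 to -77 mm), top 48 mm above the desk; moves straight down when pressed, and a fingertip may slide along it while pressing
- cover (a joint): travel of the cover in m: 0 closed, 0.100 stop, along the box's +y. Friction about 1.5 N. Locked (about 3 mm play) unless the bolt is drawn by more than 10 mm
- rib (a point): centre of the right face (-y face) of the push rib on the cover, where a fingertip pushes it along +y; moves with the cover. At (45, -49, 50) mm. The rib is 50 mm along x, 8 mm along y, and stands 18 mm above the cover, top 59 mm; the cover's top is 41.5 mm above the desk, and flat for 50 mm to the right of the rib. On its front edge (x 2 to 12 mm, y -63 to -33 mm) stands the keeper, top 59 mm
- cap: loose white cap, 31 mm across, 30 mm high, standing on the box's deck left of the lock; leave alone. Origin: centre of its underside
- dish: loose petri dish, 93 mm across, 16 mm high, on the desk left of the box; leave alone. Origin: centre of its underside
- lens: loose magnifier, 71 x 161 x 12 mm, on the desk right of the box; leave alone. Origin: centre of its underside

How it is judged:
By the outcome, as a careful person would: the job done as asked, in the order asked, and still so for the second after the job is handed in, with the robot touching nothing.
It also fails if it takes over 48 s, if anything falls off the work surface, if the arm or the gripper's body presses on something with over 40 N, if the wrist force passes 120 N, or if a joint passes its speed limit or range.

## Robot

A 7-joint arm with a two-finger parallel gripper is mounted at the origin on a cart in front of the work surface, level with it; the furniture and walls round the work are solid. World frame = base frame: x ahead of the robot, y to its left, z up, the work surface at z = 0. Lengths are in m, angles in degrees, forces in N, time in s.
With the tool pointing down it reaches from about 0.4 to 0.9 m from the base axis. Payload 5.5 kg.
Tool frame: the origin (TCP) lies midway between the tips of the shut fingers; the grasp point (between the pads) lies 19 mm behind it (hold_point_z is the distance from the TCP to the grasp point, in m); x points along the fingers, y is the direction in which the jaws open and shut, and the axes are right-handed (so a half turn about x gives the same grasp; the last joint's range is limited). The gripper opens to 92 mm and grips with 3 to 60 N. Pads are 19 mm wide; open, the fingers measure 130 mm over their backs; the gripper's body (75 mm by 190 mm) begins 47 mm behind the grasp point.
Start: joints at [86.986, 28.699, -24.465, 88.831, 12.651, 65.22, -12.049], TCP at [0.202, -0.618, 0.227] pointing down, gripper open.
Joint ranges: [-164.97, 164.97], [-17.58, 116.51], [-87.97, 89.64], [11.32, 138.91], [-80.73, 260.73], [10.89, 115.49], [-147.41, 147.41]. Speed limits (degrees/s): [147.25, 147.25, 180, 180, 180, 180, 180].

## Interface

Orientations are given as [roll, pitch, yaw] about the fixed x, y, z axes, in that order (R = Rz(yaw) Ry(pitch) Rx(roll)).
In Python, from rig import * gives the robot as it stands.
- The arm moves only by the tool drive_tool, never from a script. Its argument "rows" is a list of rows, each an object with "slide": the shift along the tool's x, y, z in m, a list of three; "twist": the turn, a rotation vector about the tool's x, y, z in rad, a list of three. A call has 1 to 8 rows; each row shifts and turns the commanded pose from where the row before left it, along the tool's axes as they then stand; what a row does not reach is not made up. A row lasts 1/12 s, in which the tool goes at most 41.7 mm and 7.16 degrees, less where a joint would pass 70% of its speed; a pose out of reach is approached as far as the arm can. A call is refused whole if a number of a shift passes 0.0417 or a number of a turn 0.125, either way. A call with a gripper value outside its range is refused whole. "claw" is the opening, from 0 (shut) to 1 (fully open), set as the call begins (left out, the last holds). The fingers move at their own pace and stop on an object; the grip force is fixed at half the most. Time passes only in rows, so rows that do not move let the fingers close. It gives the time, the measured TCP pose, the force and the opening at its end, in the units of the state.
- observe(): the state, without advancing time (a new reading comes with each control period).
- snapshot(name): name is "side" or "top"; returns the picture (400x640x3 uint8, red, green, blue); there is no depth.
- camera_params(name): a dict with "fovy" (degrees; the focal length in pixels is half the picture's height over the tangent of half this angle, whatever the lens; pixels are square), "cx", "cy" (the principal point, pixels), "k1" (the pictures are not rectified: a ray, as slopes to the right and down, at radius r is drawn at 1 + k1 r^2 times it, then the intrinsics apply), "R" (3x3) and "t" (3): a world point X has camera coordinates R X + t. Camera axes: x right, y down, z forward; pixel columns grow to the right and rows downward; lengths in m; the calibration is good to about 2 mm. A picture is of the moment at which its call begins. camera_params takes no time and is no camera call.
- close_job(): hands the job in, once; it reports no verdict.
The state is a dict: "time_s": time; "qpos": joint angles; "dq": joint speeds; "joint_efforts": joint torques, N m; "eef_pos": TCP position; "tcp_rot": TCP orientation; "contact_force": force on the tool from outside, world axes, zero at the start; "moment": the same for the moment, N m; "opening": finger opening in m.
Only numpy, scipy, OpenCV 4.12 (cv2) and the standard library are available. Lean on these libraries where they do the work, as an engineer would, in place of code of your own. Each camera call takes 0.05 s, during which the arm holds its last target.

## Working session

There is one attempt and no reset: what is moved stays moved. The work goes in short steps, Python scripts to look and compute and a tool call to move; the robot and the scene stay as the last step left them, time stands still between calls to the robot, and variables do not carry over. Pictures are saved under pics/ and viewed, and the job is handed in when it is done.

Besides the shell and the picture viewer there is one more tool, called by a JSON object that holds its "name" and its "arguments", one argument or row to a line. drive_tool: Moves the arm, as the interface text tells. Its arguments: {"type":"object","properties":{"rows":{"type":"array"},"claw":{"type":"number"}},"required":["rows"]}

```bash
mkdir -p pics; ls
python3 - <<'E'
from rig import *
import cv2
print(observe())
for n in("side","top"):
    p=camera_params(n);print(n,p)
    cv2.imwrite(f"pics/{n}0.png",snapshot(n)[:,:,::-1])
E
```

```text
pics
{'time_s': 0.0, 'qpos': array([ 86.9872272 ,  28.75372947, -24.45297658,  88.88976809,
        12.65089997,  65.22151675, -12.04990028]), 'dq': array([-0.00893777,  0.10628146, -0.00026716,  0.02769329, -0.07012845,
        0.11176983,  0.008614  ]), 'joint_efforts': array([ 4.61453783e-04, -5.66598451e+01, -5.81549317e+00, -2.79107004e+01,
       -6.84664445e-02,  3.09149211e-02,  1.58098192e-04]), 'eef_pos': array([ 0.20159992, -0.61721377,  0.22569104]), 'tcp_rot': array([-91.77596508,  89.88839824, 106.31893299]), 'contact_force': array([-0.44601631, -0.07711233, -0.08921449]), 'moment': array([ 0.00524003,  0.01212129, -0.05132111]), 'opening': 0.09183926945695925}
side {'fovy': 54.09535901779233, 'cx': 315.5654296249147, 'cy': 193.0047069673049, 'k1': -0.05034703176036467, 'R': array([[ 0.95466165, -0.29734406,  0.01440966],
       [-0.20383711, -0.68818945, -0.69630864],
       [ 0.21695981,  0.66180193, -0.71759783]]), 't': array([-0.52625649,  0.14509958,  0.90952816])}
top {'fovy': 50.77871687585029, 'cx': 315.94945533644716, 'cy': 197.26652948575435, 'k1': -0.020627682660855563, 'R': array([[-0.13325774, -0.99107571, -0.00336433],
       [-0.96335181,  0.13032593, -0.23445348],
       [ 0.23279961, -0.02800171, -0.97212152]]), 't': array([0.07576493, 0.55863407, 0.81257904])}
```

View pics/side0.png

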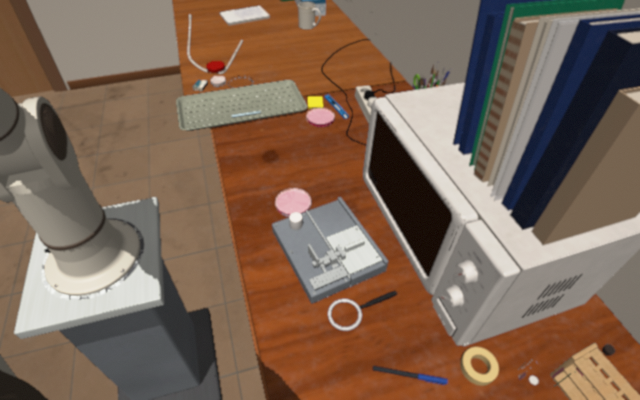

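View pics/top0.png

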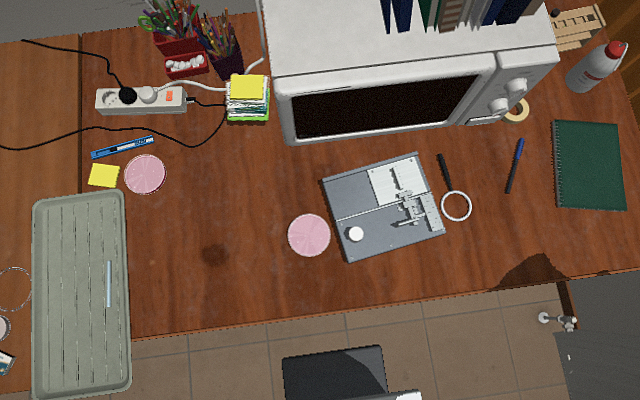

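The top view shows the box at columns 320–445, rows 152–263, with the lock at lower right near (410,208). The white cap is at (356,233), the dish at (308,235) and the lens at (456,205). I'll zoom in on both views.

Run:
```python
import cv2
a=cv2.imread("pics/top0.png")[140:275,310:480];cv2.imwrite("pics/topz.png",cv2.resize(a,None,fx=4.4,fy=4.4,interpolation=cv2.INTER_CUBIC))
a=cv2.imread("pics/side0.png")[190:305,265:395];cv2.imwrite("pics/sidez.png",cv2.resize(a,None,fx=5,fy=5,interpolation=cv2.INTER_CUBIC))
```

```text
(no output)
```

View pics/topz.png

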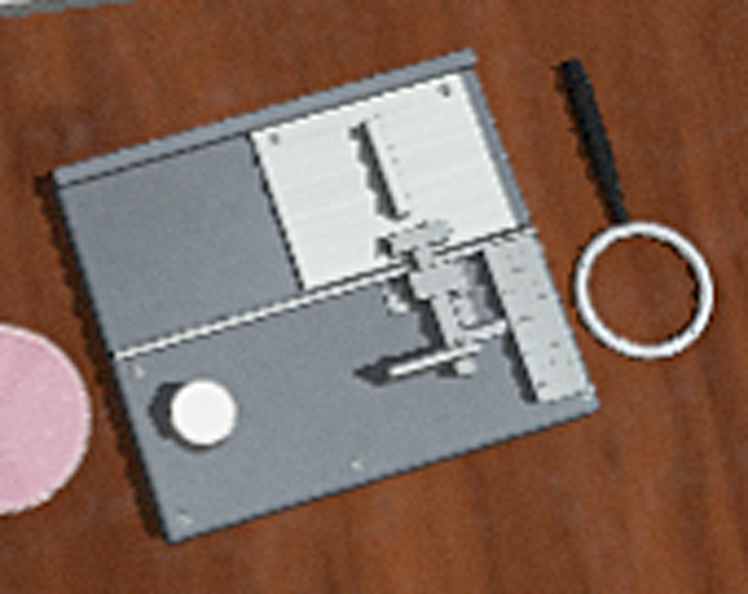

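View pics/sidez.png

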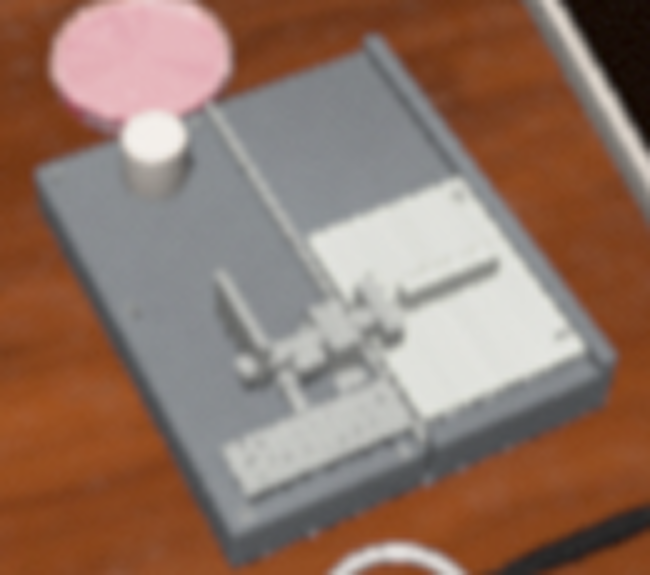

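```bash
cat > h.py <<'E'
import numpy as np, cv2
from rig import *
def ray(n,u,v):
    p=camera_params(n);f=200/np.tan(np.radians(p['fovy']/2))
    K=np.array([[f,0,p['cx']],[0,f,p['cy']],[0,0,1]])
    # cv2 distortion: same radial model k1
    s=cv2.undistortPoints(np.array([[[u,v]]],float),K,np.array([p['k1'],0,0,0.]))[0,0]
    R=np.array(p['R']);t=np.array(p['t'])
    return -R.T@t, R.T@np.array([s[0],s[1],1])
def onz(n,u,v,z):
    c,d=ray(n,u,v);return c+d*(z-c[2])/d[2]
def proj(n,X):
    p=camera_params(n);f=200/np.tan(np.radians(p['fovy']/2))
    K=np.array([[f,0,p['cx']],[0,f,p['cy']],[0,0,1]])
    R=np.array(p['R']);t=np.array(p['t'])
    return cv2.projectPoints(np.atleast_2d(X).astype(float),cv2.Rodrigues(R)[0],t,K,np.array([p['k1'],0,0,0.]))[0][:,0]
def fit(A,B):
    A=np.array(A)[:,:2];B=np.array(B)[:,:2]
    a=A.mean(0);b=B.mean(0);H=(A-a).T@(B-b)
    th=np.arctan2(H[0,1]-H[1,0],H[0,0]+H[1,1]);c,s=np.cos(th),np.sin(th)
    R=np.array([[c,-s],[s,c]]);t=b-R@a
    return th,t,(B-(A@R.T+t))
E
python3 - <<'E'
from h import *
T=[((-95,110,34),(168,533)),((-95,-110,34),(597,403)),((-85,-103,48),(592,396)),((-85,-77,48),(540,402)),((-5,-77,48),(487,248)),((-5,-103,48),(530,235)),((-50,-8,70),(390,372))]
S=[((-95,110,34),(37,172)),((-95,-110,34),(232,538)),((-85,-103,48),(248,490)),((-85,-77,48),(225,447)),((-5,-77,48),(387,380)),((-5,-103,48),(413,415)),((-50,-8,70),(220,270)),((70,-49,59),(497,258))]
for L in("top","side","both"):
    A=[];B=[]
    if L!="side":
        for m,z in T: A.append(np.array(m)/1e3);B.append(onz("top",310+z[0]/4.4,140+z[1]/4.4,m[2]/1e3))
    if L!="top":
        for m,z in S: A.append(np.array(m)/1e3);B.append(onz("side",265+z[0]/5,190+z[1]/5,m[2]/1e3))
    th,t,r=fit(A,B);print(L,np.degrees(th),t);print((r*1e3).round(1).tolist())
E
```

```text
top 8.258038955297804 [ 0.53451232 -0.14334973]
[[1.7, -0.8], [3.9, 2.0], [-3.0, -0.1], [1.3, -0.7], [-0.4, -1.5], [-0.6, 2.2], [-2.8, -1.0]]
side 9.391051828502441 [ 0.53325482 -0.14812109]
[[2.5, -3.5], [-0.5, 0.1], [1.1, 3.2], [2.2, -0.1], [-0.3, -1.5], [0.0, 4.3], [-1.5, -1.0], [-3.6, -1.6]]
both 8.720146151802462 [ 0.53397708 -0.14591889]
[[3.0, 2.6], [3.4, 5.2], [-3.4, 3.0], [1.1, 2.5], [-0.5, 1.0], [-0.9, 4.7], [-2.4, 1.9], [0.7, -7.0], [0.2, -3.0], [1.8, 0.2], [2.5, -3.2], [-0.1, -3.6], [0.5, 2.3], [-2.0, -3.7], [-3.9, -2.9]]
```

```bash
cat >> h.py <<'E'
TH=np.radians(8.7);T0=np.array([0.534,-0.1459])
def b2w(p):
    p=np.atleast_2d(np.array(p,float))/1e3;c,s=np.cos(TH),np.sin(TH)
    return np.c_[p[:,:2]@np.array([[c,-s],[s,c]]).T+T0,p[:,2]]
def w2b(p):
    p=np.atleast_2d(np.array(p,float));c,s=np.cos(TH),np.sin(TH)
    return np.c_[(p[:,:2]-T0)@np.array([[c,-s],[s,c]]),p[:,2]]*1e3
E
cat > ov.py <<'E'
from h import *
P=[(-95,110,34),(-95,-110,34),(-85,-103,48),(-85,-77,48),(-5,-77,48),(-5,-103,48),(-53,-8,70),(-48,-8,70),(-48,-54,70),(20,-57,59),(70,-57,59),(20,-49,59),(70,-49,59),(-5,110,41),(-8,-36,57),(-22,-36,57),(-22,-60,57),(2,-33,59),(2,-63,59),(12,-33,59),(12,-63,59)]
def ov(n,img,x0,y0,w,h,k,out):
    a=cv2.resize(img[y0:y0+h,x0:x0+w],None,fx=k,fy=k,interpolation=cv2.INTER_CUBIC)
    for q in proj(n,b2w(P)):
        cv2.circle(a,tuple(int(round(v)) for v in ((q-[x0,y0])*k+k/2-.5)),3,(0,0,255),-1)
    cv2.imwrite(out,a)
if __name__=="__main__":
    ov("top",cv2.imread("pics/top0.png"),310,140,170,135,4.4,"pics/to.png")
    ov("side",cv2.imread("pics/side0.png"),265,190,130,115,5,"pics/so.png")
E
python3 ov.py
```

```text
(no output)
```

View pics/to.png

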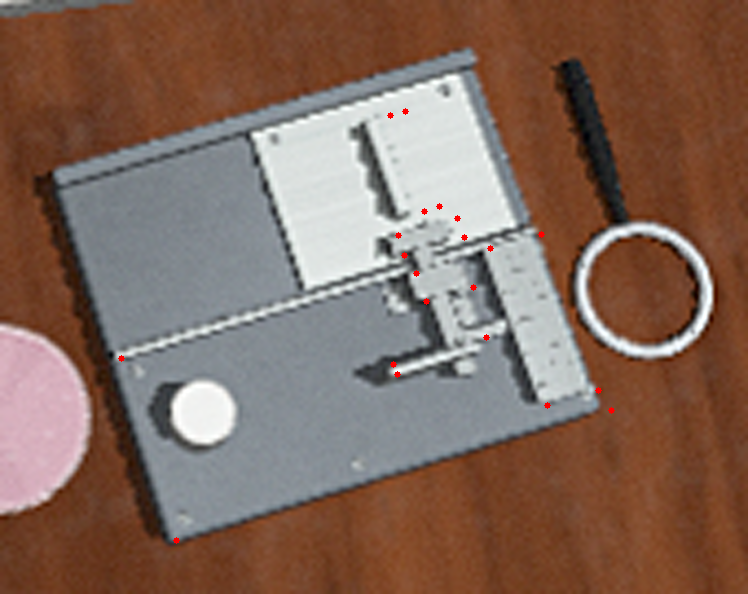

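View pics/so.png

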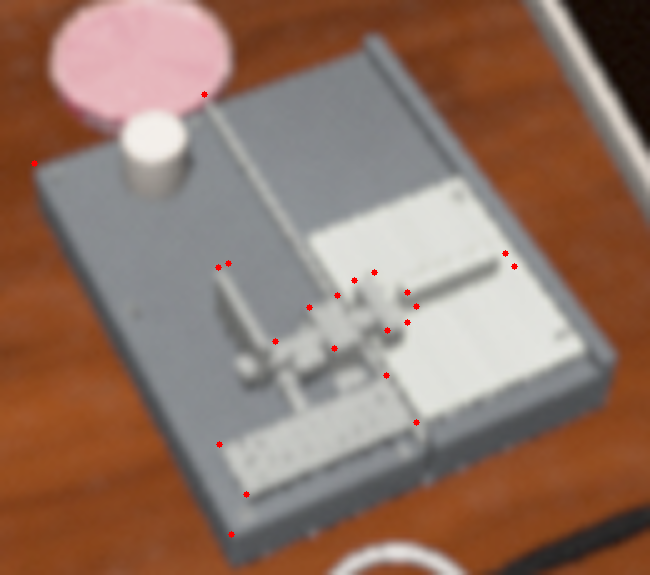

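The projected pose agrees with both pictures to within about 3 mm, leaving a residual of roughly ±4 mm in y between the cameras. I'll take yaw 8.7° and origin (0.534, -0.146). Next I'll work out the tool axes and the moves.

```bash
cat >> h.py <<'E'
from scipy.spatial.transform import Rotation as Ro
def plan(bp,show=True):
    "remaining tool-frame slide to put TCP at box point (mm), and twist to make tool x down, y along +-box y"
    o=observe();R=Ro.from_euler('xyz',o['tcp_rot'],degrees=True).as_matrix();p=np.array(o['eef_pos'])
    d=b2w(bp)[0]-p
    s=-1 if (R[:2,1]@[-np.sin(TH),np.cos(TH)])<0 else 1
    y=s*np.array([-np.sin(TH),np.cos(TH),0]);x=np.array([0,0,-1.]);G=np.c_[x,y,np.cross(x,y)]
    tw=Ro.from_matrix(R.T@G).as_rotvec()
    print('t',round(o['time_s'],2),'box',w2b(p).round(1),'F',np.round(o['contact_force'],1),'open',round(o['opening']*1e3,1),'q',np.round(o['qpos']).tolist())
    print('R cols in box', (Ro.from_euler('z',-TH).as_matrix()@R).round(3).tolist())
    print('slide now frame mm',(R.T@d*1e3).round(1),'slide after twist',(G.T@d*1e3).round(1),'twist',tw.round(4))
E
python3 -c "
from h import *
plan((-28,-56,150))"
```

```text
t 0.1 box [[-399.8 -415.7  225.8]] F [ 0.7  0.4 -0.5] open 91.7 q [87.0, 29.0, -24.0, 89.0, 13.0, 65.0, -12.0]
R cols in box [[-0.0, 0.163, -0.987], [0.002, -0.987, -0.163], [-1.0, -0.002, -0.0]]
slide now frame mm [  76.3 -294.  -425.6] slide after twist [  75.8 -359.7 -371.8] twist [1.64e-01 1.00e-04 1.80e-03]
```

{"name": "drive_tool", "arguments": {
  "rows": [
    {"slide": [0,0,0],"twist": [0.082,0,0]},
    {"slide": [0,-0.01,-0.01],"twist": [0.082,0,0.0018]},
    {"slide": [0,-0.023,-0.023],"twist": [0,0,0]},
    {"slide": [0,-0.025,-0.025],"twist": [0,0,0]},
    {"slide": [0,-0.025,-0.025],"twist": [0,0,0]},
    {"slide": [0,-0.025,-0.025],"twist": [0,0,0]},
    {"slide": [0,-0.025,-0.025],"twist": [0,0,0]},
    {"slide": [0,-0.025,-0.025],"twist": [0,0,0]}
  ],
  "claw": 0.565
}}

```text
time_s: 0.77
eef_pos: [0.3337, -0.4354, 0.2261]
tcp_rot: [78.2, 89.9, -93.1]
contact_force: [1.0, 0.6, 0.7]
opening: 0.0522
```

{"name": "drive_tool", "arguments": {
  "rows": [
    {"slide": [0,-0.025,-0.025],"twist": [0,0,0]},
    {"slide": [0,-0.025,-0.025],"twist": [0,0,0]},
    {"slide": [0,-0.025,-0.025],"twist": [0,0,0]},
    {"slide": [0,-0.025,-0.025],"twist": [0,0,0]},
    {"slide": [0,-0.025,-0.025],"twist": [0,0,0]},
    {"slide": [0,-0.02,-0.02],"twist": [0,0,0]},
    {"slide": [0,-0.01,-0.01],"twist": [0,0,0]},
    {"slide": [0,0,0],"twist": [0,0,0]}
  ]
}}

```text
time_s: 1.43
eef_pos: [0.4654, -0.256, 0.2263]
tcp_rot: [171.9, 89.9, 1.0]
contact_force: [1.3, -0.1, 0.0]
opening: 0.0521
```

```bash
python3 -c "
from h import *
plan((-28,-55,100))"
```

```text
t 1.43 box [[-84.5 -98.4 226.3]] F [ 1.3 -0.1  0. ] open 52.1 q [54.0, 18.0, -34.0, 106.0, 11.0, 60.0, -65.0]
R cols in box [[0.002, 0.007, -1.0], [-0.0, -1.0, -0.007], [-1.0, 0.0, -0.002]]
slide now frame mm [126.4 -43.  -56.6] slide after twist [126.3 -43.4 -56.5] twist [ 0.007  -0.0015 -0.0002]
```

{"name": "drive_tool", "arguments": {
  "rows": [
    {"slide": [0,-0.0215,-0.028],"twist": [0.007,-0.0015,0]},
    {"slide": [0,-0.0215,-0.028],"twist": [0,0,0]},
    {"slide": [0.03,0,0],"twist": [0,0,0]},
    {"slide": [0.035,0,0],"twist": [0,0,0]},
    {"slide": [0.035,0,0],"twist": [0,0,0]},
    {"slide": [0.025,0,0],"twist": [0,0,0]},
    {"slide": [0,0,0],"twist": [0,0,0]},
    {"slide": [0,0,0],"twist": [0,0,0]}
  ]
}}

```text
time_s: 2.1
eef_pos: [0.5102, -0.2104, 0.0999]
tcp_rot: [-1.8, 89.7, -173.5]
contact_force: [0.8, 0.5, 0.9]
opening: 0.052
```

```bash
cat > look.py <<'E'
import sys
from ov import *
def look(tag,dots=True):
    for n,x0,y0,w,h,k in(("top",310,120,170,155,3.8),("side",250,150,150,160,3.6)):
        img=snapshot(n)[:,:,::-1].copy();cv2.imwrite(f"pics/{tag}_{n}.png",img)
        if dots: ov(n,img,x0,y0,w,h,k,f"pics/{tag}_{n}_z.png")
        else: cv2.imwrite(f"pics/{tag}_{n}_z.png",cv2.resize(img[y0:y0+h,x0:x0+w],None,fx=k,fy=k,interpolation=cv2.INTER_CUBIC))
    a=cv2.imread(f"pics/{tag}_top_z.png");b=cv2.imread(f"pics/{tag}_side_z.png")
    H=600;b=cv2.resize(b,(int(b.shape[1]*a.shape[0]/b.shape[0]),a.shape[0]));c=np.hstack([a,b]);s=800/c.shape[1]
    
look(sys.argv[1],len(sys.argv)<3)
plan((-28,-55,60))
E
python3 look.py a nd
```

```text
t 2.2 box [[-30.7 -61.  102.6]] F [-0.3 -0.6  0. ] open 51.6 q [44.0, 29.0, -31.0, 108.0, 20.0, 48.0, -79.0]
R cols in box [[0.0, -0.008, -1.0], [-0.003, -1.0, 0.008], [-1.0, 0.003, -0.0]]
slide now frame mm [42.6 -6.2 -2.6] slide after twist [42.6 -6.  -2.7] twist [-0.0078 -0.0005 -0.003 ]
```

View pics/a_top_z.png

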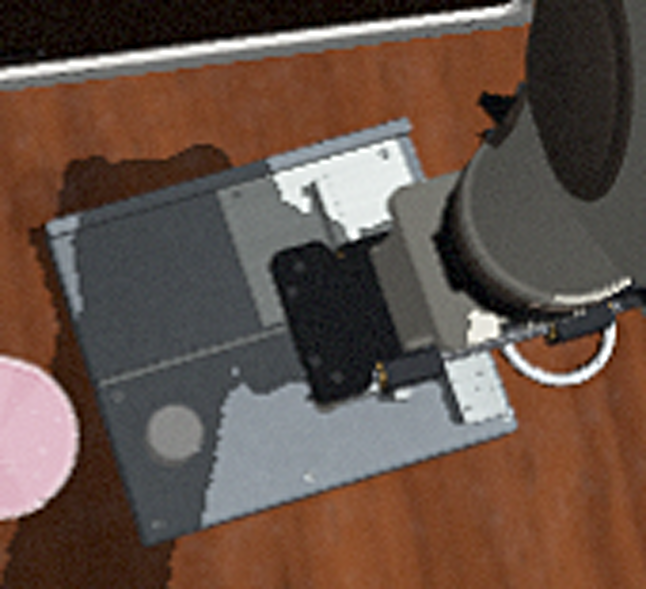

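View pics/a_side_z.png

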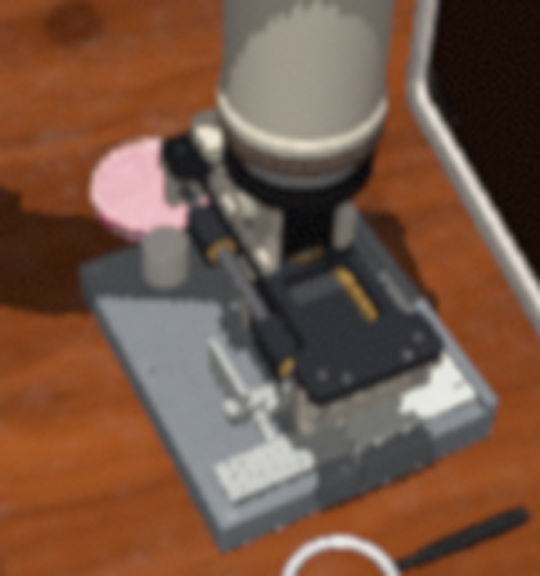

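The top view shows the gripper over the lock, with its black body at (340,320). The cap at (175,432) and the catch end at (480,390) are clear of it. In the side view the plate at (230,360) is free in front of the fingers. I'll descend with a correction.

{"name": "drive_tool", "arguments": {
  "rows": [
    {"slide": [0.01,-0.006,-0.0027],"twist": [-0.007,0,-0.003]},
    {"slide": [0.012,0,0],"twist": [0,0,0]},
    {"slide": [0,0,0],"twist": [0,0,0]},
    {"slide": [0,0,0],"twist": [0,0,0]}
  ]
}}

```text
time_s: 2.53
eef_pos: [0.5131, -0.2033, 0.0786]
tcp_rot: [-34.1, 89.8, 154.6]
contact_force: [0.5, -0.0, -0.6]
opening: 0.052
```

```bash
python3 -c "
from h import *
plan((-28,-55,60))
snapshot('top');plan((-28,-55,60));snapshot('top');plan((-28,-55,60))"
```

```text
t 2.53 box [[-29.4 -53.6  78.6]] F [ 0.5 -0.  -0.6] open 52.0 q [43.0, 31.0, -30.0, 109.0, 22.0, 45.0, -81.0]
R cols in box [[-0.003, 0.0, -1.0], [0.002, -1.0, -0.0], [-1.0, -0.002, 0.003]]
slide now frame mm [18.6  1.5 -1.4] slide after twist [18.6  1.4 -1.4] twist [0.0004 0.0026 0.0018]
t 2.58 box [[-29.  -53.8  79. ]] F [-0.1 -0.3  0. ] open 51.6 q [43.0, 31.0, -30.0, 109.0, 22.0, 45.0, -81.0]
R cols in box [[-0.002, 0.0, -1.0], [0.001, -1.0, -0.0], [-1.0, -0.001, 0.002]]
slide now frame mm [19.   1.2 -1. ] slide after twist [19.   1.2 -1. ] twist [0.0003 0.0019 0.0013]
t 2.63 box [[-28.8 -54.   79.2]] F [ 0.5 -0.2  0.9] open 51.7 q [43.0, 31.0, -30.0, 109.0, 22.0, 45.0, -81.0]
R cols in box [[-0.001, 0.0, -1.0], [0.001, -1.0, -0.0], [-1.0, -0.001, 0.001]]
slide now frame mm [19.2  1.1 -0.8] slide after twist [19.2  1.  -0.8] twist [0.     0.0014 0.0011]
```

{"name": "drive_tool", "arguments": {
  "rows": [
    {"slide": [0.009,0.001,-0.001],"twist": [0,0,0]},
    {"slide": [0.009,0,0],"twist": [0,0,0]},
    {"slide": [0.006,0,0],"twist": [0,0,0]},
    {"slide": [0.003,0,0],"twist": [0,0,0]},
    {"slide": [0,0,0],"twist": [0,0,0]},
    {"slide": [0,0,0],"twist": [0,0,0]}
  ]
}}

```text
time_s: 3.13
eef_pos: [0.5145, -0.2042, 0.0517]
tcp_rot: [-41.2, 89.8, 147.6]
contact_force: [-0.8, -0.6, 0.2]
opening: 0.0519
```

```bash
python3 look.py b
```

```text
t 3.23 box [[-27.6 -54.9  52.2]] F [ 0.2  0.7 -0.5] open 52.0 q [42.0, 34.0, -29.0, 110.0, 23.0, 43.0, -82.0]
R cols in box [[-0.001, 0.0, -1.0], [0.001, -1.0, -0.0], [-1.0, -0.001, 0.001]]
slide now frame mm [-7.8  0.1  0.4] slide after twist [-7.8  0.1  0.4] twist [0.0001 0.0011 0.0011]
```

View pics/b_side_z.png

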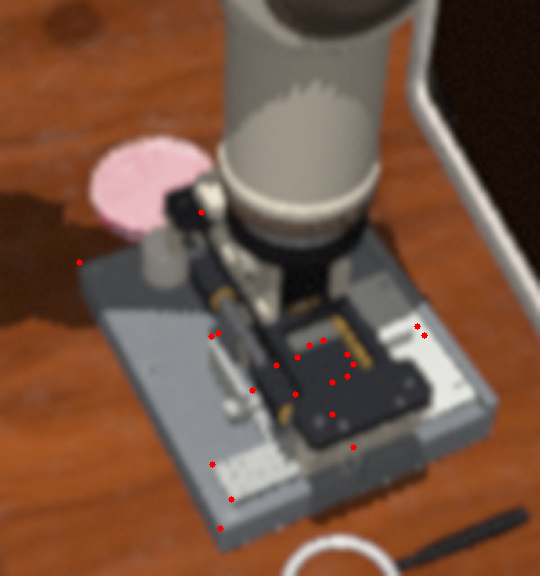

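View pics/b_top_z.png

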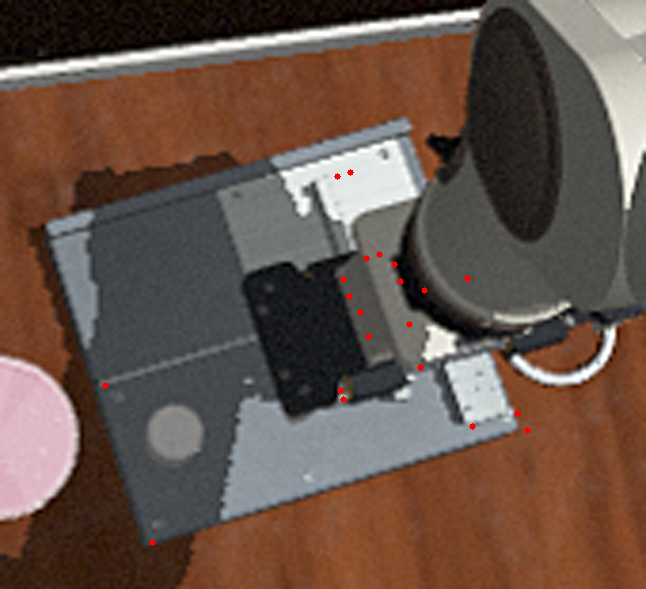

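The fingertips are now at about 52 mm, one over the catch and the other behind the thumb plate. No force reads yet. I'll press in small steps.

{"name": "drive_tool", "arguments": {
  "rows": [
    {"slide": [0.003,0,0],"twist": [0,0,0]},
    {"slide": [0.001,0,0],"twist": [0,0,0]},
    {"slide": [0.001,0,0],"twist": [0,0,0]},
    {"slide": [0,0,0],"twist": [0,0,0]}
  ]
}}

```text
time_s: 3.57
eef_pos: [0.5151, -0.2045, 0.0473]
tcp_rot: [-40.4, 89.9, 148.3]
contact_force: [-0.8, 0.6, 2.5]
opening: 0.0517
```

{"name": "drive_tool", "arguments": {
  "rows": [
    {"slide": [0.001,0,0],"twist": [0,0,0]},
    {"slide": [0.001,0,0],"twist": [0,0,0]},
    {"slide": [0,0,0],"twist": [0,0,0]},
    {"slide": [0,0,0],"twist": [0,0,0]}
  ]
}}

```text
time_s: 3.9
eef_pos: [0.515, -0.2045, 0.0453]
tcp_rot: [-40.5, 89.9, 148.2]
contact_force: [0.2, 0.4, 3.9]
opening: 0.0519
```

{"name": "drive_tool", "arguments": {
  "rows": [
    {"slide": [0.001,0,0],"twist": [0,0,0]},
    {"slide": [0.001,0,0],"twist": [0,0,0]},
    {"slide": [0,0,0],"twist": [0,0,0]},
    {"slide": [0,0,0],"twist": [0,0,0]}
  ]
}}

```text
time_s: 4.23
eef_pos: [0.515, -0.2045, 0.0432]
tcp_rot: [-43.7, 89.9, 145.0]
contact_force: [0.5, -0.1, 4.8]
opening: 0.0518
```

{"name": "drive_tool", "arguments": {
  "rows": [
    {"slide": [0.001,0,0],"twist": [0,0,0]},
    {"slide": [0.001,0,0],"twist": [0,0,0]},
    {"slide": [0,0,0],"twist": [0,0,0]},
    {"slide": [0,0,0],"twist": [0,0,0]}
  ]
}}

```text
time_s: 4.57
eef_pos: [0.5152, -0.2046, 0.042]
tcp_rot: [-15.6, 89.9, 173.1]
contact_force: [-2.8, 0.9, 11.4]
opening: 0.0517
```

```bash
python3 -c "
from h import *
plan((-39,-55,41.5));print(observe()['moment'])"
```

```text
t 4.57 box [[-27.5 -55.2  42. ]] F [-2.8  0.9 11.4] open 51.7 q [41.0, 35.0, -28.0, 110.0, 24.0, 41.0, -83.0]
R cols in box [[-0.001, -0.0, -1.0], [0.0, -1.0, 0.0], [-1.0, -0.0, 0.001]]
slide now frame mm [ 0.5 -0.2 11.5] slide after twist [ 0.5 -0.2 11.5] twist [-0.0001  0.001   0.0003]
[-0.25179133  0.53867668 -0.07376672]
```

The catch is bottomed: 6 mm down, with the force rising to 11 N. Next I'll slide toward the plate.

{"name": "drive_tool", "arguments": {
  "rows": [
    {"slide": [0,0,0.003],"twist": [0,0,0]},
    {"slide": [0,0,0.003],"twist": [0,0,0]},
    {"slide": [0,0,0.003],"twist": [0,0,0]},
    {"slide": [0,0,0.003],"twist": [0,0,0]},
    {"slide": [0,0,0.002],"twist": [0,0,0]},
    {"slide": [0,0,0],"twist": [0,0,0]}
  ]
}}

```text
time_s: 5.07
eef_pos: [0.5038, -0.2062, 0.0423]
tcp_rot: [-179.5, 89.8, 9.3]
contact_force: [4.5, 0.5, 5.4]
opening: 0.0522
```

```bash
python3 -c "
from h import *
plan((-69,-55,41.5));print(observe()['moment'])"
```

```text
t 5.07 box [[-38.9 -55.   42.3]] F [4.5 0.5 5.4] open 52.2 q [42.0, 34.0, -29.0, 111.0, 24.0, 40.0, -82.0]
R cols in box [[0.004, 0.001, -1.0], [0.0, -1.0, -0.001], [-1.0, -0.0, -0.004]]
slide now frame mm [ 0.6 -0.  30.1] slide after twist [ 0.8 -0.  30.1] twist [ 0.0011 -0.0042  0.    ]
[ 0.09044187 -0.84232101  0.08012833]
```

{"name": "drive_tool", "arguments": {
  "rows": [
    {"slide": [0.0007,0,0.002],"twist": [0,0,0]},
    {"slide": [0,0,0.002],"twist": [0,0,0]},
    {"slide": [0,0,0.002],"twist": [0,0,0]},
    {"slide": [0,0,0.002],"twist": [0,0,0]},
    {"slide": [0,0,0.002],"twist": [0,0,0]}
  ]
}}

```text
time_s: 5.48
eef_pos: [0.4959, -0.2074, 0.0421]
tcp_rot: [175.2, 89.6, 4.0]
contact_force: [5.8, 2.2, 5.7]
opening: 0.052
```

```bash
python3 -c "
from h import *
plan((-69,-55,41.5));print(observe()['moment'])"
```

```text
t 5.48 box [[-47.  -55.1  42.1]] F [5.8 2.2 5.7] open 52.0 q [43.0, 33.0, -29.0, 112.0, 24.0, 40.0, -82.0]
R cols in box [[0.007, 0.002, -1.0], [-0.001, -1.0, -0.002], [-1.0, 0.001, -0.007]]
slide now frame mm [ 0.5 -0.1 22. ] slide after twist [ 0.6 -0.1 22. ] twist [ 0.0019 -0.0073 -0.0006]
[ 0.14173316 -1.4226288   0.05215366]
```

{"name": "drive_tool", "arguments": {
  "rows": [
    {"slide": [0.0003,0,0.0025],"twist": [0,0,0]},
    {"slide": [0,0,0.0025],"twist": [0,0,0]},
    {"slide": [0,0,0.0025],"twist": [0,0,0]},
    {"slide": [0,0,0.0025],"twist": [0,0,0]},
    {"slide": [0,0,0.0025],"twist": [0,0,0]}
  ]
}}

```text
time_s: 5.9
eef_pos: [0.4839, -0.2094, 0.042]
tcp_rot: [173.1, 89.5, 1.9]
contact_force: [6.6, 2.3, 7.2]
opening: 0.052
```

```bash
python3 -c "
from h import *
plan((-69,-55,41.5));print(observe()['moment'])"
```

```text
t 5.9 box [[-59.1 -55.2  42. ]] F [6.6 2.3 7.2] open 52.0 q [44.0, 33.0, -29.0, 114.0, 24.0, 39.0, -81.0]
R cols in box [[0.008, 0.002, -1.0], [-0.001, -1.0, -0.002], [-1.0, 0.001, -0.008]]
slide now frame mm [ 0.5 -0.2  9.9] slide after twist [ 0.5 -0.2  9.9] twist [ 0.0019 -0.008  -0.001 ]
[ 0.14429103 -1.50316932  0.06304768]
```

{"name": "drive_tool", "arguments": {
  "rows": [
    {"slide": [0,0,0.002],"twist": [0,0,0]},
    {"slide": [0,0,0.002],"twist": [0,0,0]},
    {"slide": [0,0,0.002],"twist": [0,0,0]},
    {"slide": [0,0,0.001],"twist": [0,0,0]},
    {"slide": [0,0,0.001],"twist": [0,0,0]}
  ]
}}

```text
time_s: 6.32
eef_pos: [0.4763, -0.2107, 0.0421]
tcp_rot: [172.7, 89.5, 1.5]
contact_force: [9.1, 1.5, 5.5]
opening: 0.0519
```

```bash
python3 -c "
from h import *
plan((-69,-55,41.5));print(observe()['moment'])"
```

```text
t 6.32 box [[-66.8 -55.3  42.1]] F [9.1 1.5 5.5] open 51.9 q [44.0, 32.0, -29.0, 115.0, 24.0, 38.0, -81.0]
R cols in box [[0.009, 0.002, -1.0], [-0.001, -1.0, -0.002], [-1.0, 0.001, -0.009]]
slide now frame mm [ 0.6 -0.3  2.2] slide after twist [ 0.6 -0.3  2.2] twist [ 0.0018 -0.0086 -0.0011]
[ 0.15851656 -2.05470552 -0.0186093 ]
```

Force is starting to rise, so the stop is near. I'll push a little further to confirm it.

{"name": "drive_tool", "arguments": {
  "rows": [
    {"slide": [0,0,0.001],"twist": [0,0,0]},
    {"slide": [0,0,0.001],"twist": [0,0,0]},
    {"slide": [0,0,0],"twist": [0,0,0]}
  ]
}}

```text
time_s: 6.57
eef_pos: [0.4763, -0.2106, 0.0422]
tcp_rot: [174.4, 89.3, 3.2]
contact_force: [12.2, 2.4, 1.5]
opening: 0.052
```

```bash
python3 -c "
from h import *
plan((-69,-55,41.5));print(observe()['moment'])"
```

```text
t 6.57 box [[-66.8 -55.3  42.2]] F [12.2  2.4  1.5] open 52.0 q [45.0, 32.0, -29.0, 115.0, 24.0, 38.0, -81.0]
R cols in box [[0.012, 0.002, -1.0], [-0.001, -1.0, -0.002], [-1.0, 0.001, -0.012]]
slide now frame mm [ 0.6 -0.3  2.2] slide after twist [ 0.7 -0.3  2.2] twist [ 0.0018 -0.0123 -0.0012]
[ 0.16554864 -2.58754889 -0.18541932]
```

The bolt is at its stop: no motion while Fx rises to 12 N. I'll ease the push slightly and lift straight up.

{"name": "drive_tool", "arguments": {
  "rows": [
    {"slide": [-0.001,0,-0.001],"twist": [0,0,0]},
    {"slide": [-0.002,0,0],"twist": [0,0,0]},
    {"slide": [-0.002,0,0],"twist": [0,0,0]},
    {"slide": [-0.004,0,0],"twist": [0,0,0]},
    {"slide": [-0.004,0,-0.0015],"twist": [0,0,0]},
    {"slide": [-0.01,0,-0.002],"twist": [0,0,0]},
    {"slide": [-0.03,0,0],"twist": [0,0,0]},
    {"slide": [-0.02,0,0],"twist": [0,0,0]}
  ]
}}

```text
time_s: 7.23
eef_pos: [0.4734, -0.2099, 0.1136]
tcp_rot: [-57.8, 89.8, 131.0]
contact_force: [1.4, -0.4, 0.2]
opening: 0.0519
```

```bash
python3 look.py c nd; python3 -c "
from h import *
plan((45,-75,115))"
```

```text
t 7.33 box [[-67.8 -55.7 115.6]] F [ 0.   1.3 -0.2] open 51.6 q [48.0, 25.0, -33.0, 113.0, 19.0, 47.0, -77.0]
R cols in box [[0.003, 0.0, -1.0], [-0.001, -1.0, -0.0], [-1.0, 0.001, -0.003]]
slide now frame mm [ 55.7  -0.8 -39.6] slide after twist [ 55.6  -0.7 -39.8] twist [ 0.0002 -0.0026 -0.0013]
t 7.33 box [[-67.8 -55.7 115.6]] F [ 0.   1.3 -0.2] open 51.6 q [48.0, 25.0, -33.0, 113.0, 19.0, 47.0, -77.0]
R cols in box [[0.003, 0.0, -1.0], [-0.001, -1.0, -0.0], [-1.0, 0.001, -0.003]]
slide now frame mm [   1.    19.3 -112.8] slide after twist [   0.6   19.3 -112.8] twist [ 0.0002 -0.0026 -0.0013]
```

View pics/c_side_z.png

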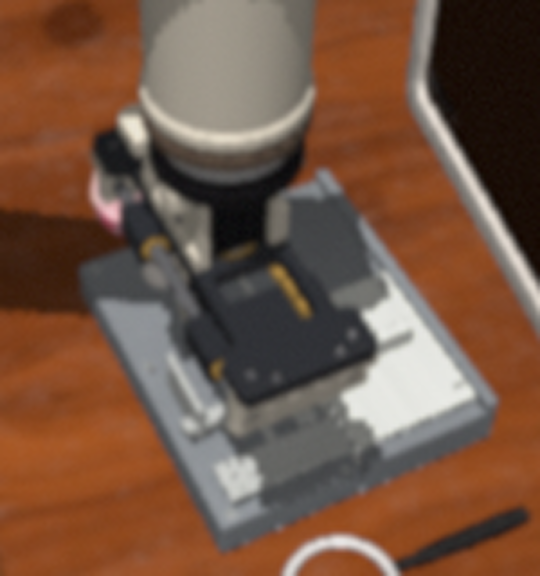

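View pics/c_top_z.png

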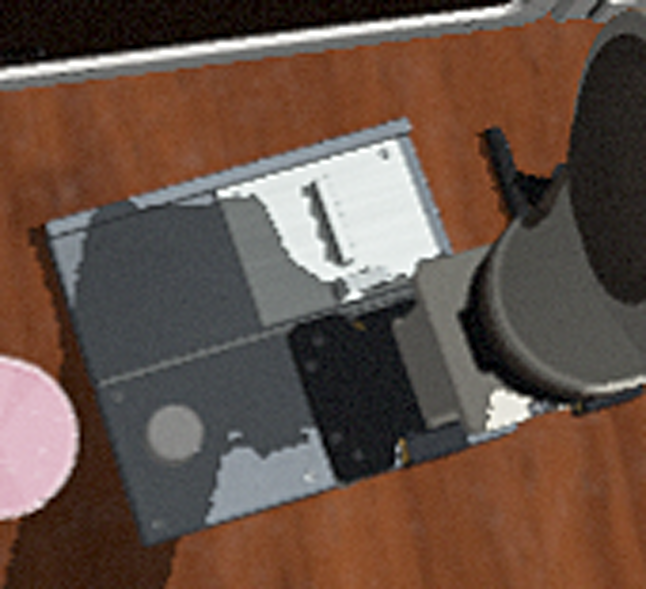

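The side view shows the plate moved forward, at (190,390), so the bolt is drawn. I'll move above the cover, shutting the fingers.

{"name": "drive_tool", "arguments": {
  "rows": [
    {"slide": [0,0.004,-0.02],"twist": [0,-0.002,-0.001]},
    {"slide": [0,0.005,-0.03],"twist": [0,0,0]},
    {"slide": [0,0.005,-0.03],"twist": [0,0,0]},
    {"slide": [0,0.005,-0.023],"twist": [0,0,0]},
    {"slide": [0,0.003,-0.01],"twist": [0,0,0]},
    {"slide": [0,0,0],"twist": [0,0,0]},
    {"slide": [0,0,0],"twist": [0,0,0]},
    {"slide": [0,0,0],"twist": [0,0,0]}
  ],
  "claw": 0
}}

```text
time_s: 8.0
eef_pos: [0.5865, -0.2152, 0.1114]
tcp_rot: [-28.2, 89.6, 160.5]
contact_force: [0.3, -0.4, 0.3]
opening: 0.0036
```

```bash
python3 look.py d; python3 -c "
from h import *
plan((45,-78,75))"
```

```text
t 8.1 box [[ 41.7 -76.9 112.2]] F [-0.3 -0.9 -0.1] open 1.2 q [40.0, 35.0, -31.0, 97.0, 21.0, 54.0, -80.0]
R cols in box [[-0.005, -0.0, -1.0], [0.002, -1.0, 0.0], [-1.0, -0.002, 0.005]]
slide now frame mm [ 52.6 -21.8  69.4] slide after twist [ 52.2 -21.9  69.7] twist [-0.0005  0.0052  0.0025]
t 8.1 box [[ 41.7 -76.9 112.2]] F [-0.3 -0.9 -0.1] open 1.2 q [40.0, 35.0, -31.0, 97.0, 21.0, 54.0, -80.0]
R cols in box [[-0.005, -0.0, -1.0], [0.002, -1.0, 0.0], [-1.0, -0.002, 0.005]]
slide now frame mm [37.2  1.2 -3.5] slide after twist [37.2  1.1 -3.3] twist [-0.0005  0.0052  0.0025]
```

View pics/d_side_z.png

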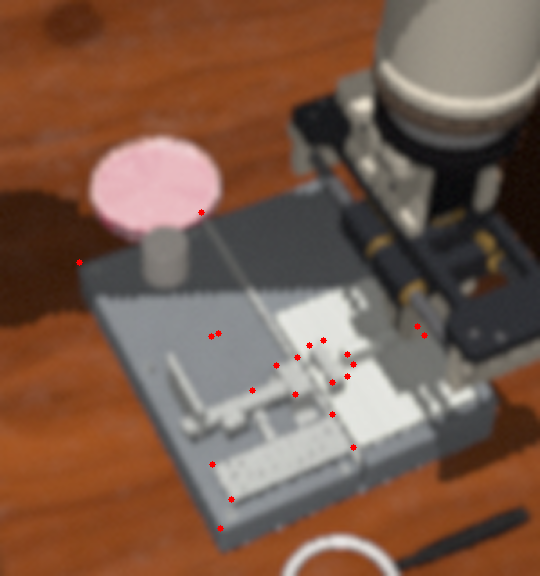

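View pics/d_top_z.png

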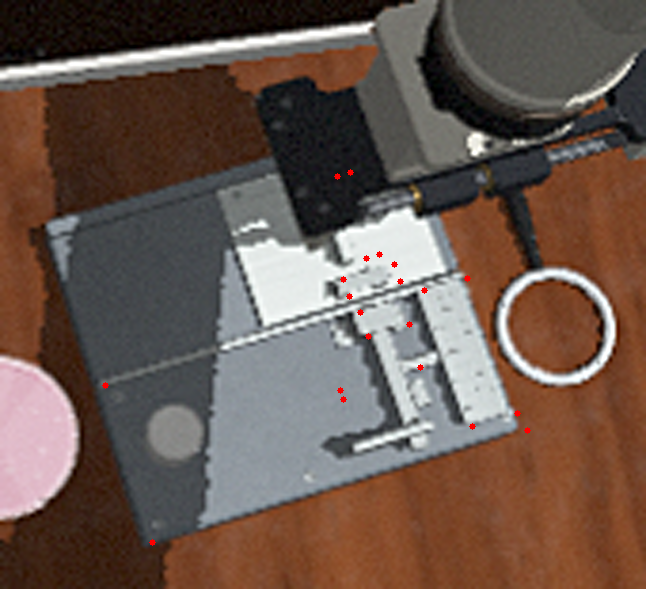

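The bolt is drawn, with the plate at (390,437) in the top zoom. I'll check its travel, and check that the catch has risen by matching the catch patch before and after.

Run:
```python
from h import *
# plate left top end (-50,-8,70): top zoom (355,447)+(side) (168,355)
for n,u,v in(("top",310+355/3.8,120+447/3.8),("side",250+170/3.6,150+355/3.6)):print(n,w2b(onz(n,u,v,.07)).round(1))
a=cv2.imread("pics/side0.png",0);b=cv2.imread("pics/d_side.png",0)
from ov import P
for nm,(x0,y0,x1,y1) in{"catch":(312,272,344,290),"deckref":(282,262,310,300)}.items():
    s=cv2.resize(a[y0:y1,x0:x1],None,fx=8,fy=8,interpolation=cv2.INTER_CUBIC)
    w=cv2.resize(b[y0-5:y1+5,x0-5:x1+5],None,fx=8,fy=8,interpolation=cv2.INTER_CUBIC)
    r=cv2.matchTemplate(w,s,cv2.TM_CCOEFF_NORMED);_,m,_,l=cv2.minMaxLoc(r);print(nm,m,(np.array(l)/8-5))
q=proj("side",b2w([(-45,-90,48),(-45,-90,42)]));print("6mm shift px",q[1]-q[0])
```

```text
top [[-80.4  -6.4  70. ]]
side [[-80.9 -11.7  70. ]]
catch 0.9989947080612183 [0. 0.]
deckref 0.9403076767921448 [0.    0.125]
6mm shift px [-0.10739861  1.53108609]
```

The catch has returned fully up: 0 px shift, against 1.5 px if it were down. The bolt is drawn about 30 mm. Next I'll descend onto the cover, right of the rib.

{"name": "drive_tool", "arguments": {
  "rows": [
    {"slide": [0.012,0.001,-0.003],"twist": [0,0.005,0.0025]},
    {"slide": [0.02,0,0],"twist": [0,0,0]},
    {"slide": [0.016,0,0],"twist": [0,0,0]},
    {"slide": [0.01,0,0],"twist": [0,0,0]},
    {"slide": [0.004,0,0],"twist": [0,0,0]},
    {"slide": [0,0,0],"twist": [0,0,0]},
    {"slide": [0,0,0],"twist": [0,0,0]}
  ]
}}

```text
time_s: 8.68
eef_pos: [0.5917, -0.216, 0.0509]
tcp_rot: [171.0, 89.9, -0.3]
contact_force: [0.4, 0.2, 0.1]
opening: 0.0005
```

```bash
python3 -c "
from h import *
plan((45,-66,46.5))"
```

```text
t 8.68 box [[ 46.5 -78.   50.9]] F [0.4 0.2 0.1] open 0.5 q [38.0, 40.0, -29.0, 99.0, 24.0, 48.0, -83.0]
R cols in box [[0.002, 0.0, -1.0], [-0.0, -1.0, -0.0], [-1.0, 0.0, -0.002]]
slide now frame mm [  4.4 -12.    1.5] slide after twist [  4.4 -12.    1.5] twist [ 0.     -0.002  -0.0003]
```

{"name": "drive_tool", "arguments": {
  "rows": [
    {"slide": [0.002,0,0.001],"twist": [0,0,0]},
    {"slide": [0.002,-0.002,0],"twist": [0,0,0]},
    {"slide": [0,-0.003,0],"twist": [0,0,0]},
    {"slide": [0,-0.003,0],"twist": [0,0,0]},
    {"slide": [0,-0.003,0],"twist": [0,0,0]},
    {"slide": [0,-0.003,0],"twist": [0,0,0]}
  ]
}}

```text
time_s: 9.18
eef_pos: [0.5886, -0.2018, 0.047]
tcp_rot: [169.9, 89.9, -1.3]
contact_force: [0.4, 0.0, 0.4]
opening: 0.0007
```

{"name": "drive_tool", "arguments": {
  "rows": [
    {"slide": [0,-0.003,0],"twist": [0,0,0]},
    {"slide": [0,-0.003,0],"twist": [0,0,0]},
    {"slide": [0,-0.003,0],"twist": [0,0,0]},
    {"slide": [0,-0.003,0],"twist": [0,0,0]}
  ]
}}

```text
time_s: 9.52
eef_pos: [0.5868, -0.1907, 0.0469]
tcp_rot: [153.6, 89.9, -17.8]
contact_force: [0.6, -2.3, 0.6]
opening: 0.0002
```

```bash
python3 -c "
from h import *
plan((45,32,46.5))"
```

```text
t 9.52 box [[ 45.4 -52.2  46.9]] F [ 0.6 -2.3  0.6] open 0.2 q [36.0, 39.0, -29.0, 101.0, 25.0, 46.0, -85.0]
R cols in box [[0.002, -0.0, -1.0], [-0.001, -1.0, 0.0], [-1.0, 0.001, -0.002]]
slide now frame mm [  0.3 -84.3   0.4] slide after twist [  0.4 -84.2   0.4] twist [-0.0004 -0.0019 -0.001 ]
```

Contact at 2.3 N, roughly the cover's friction. I'll keep pushing gently.

{"name": "drive_tool", "arguments": {
  "rows": [
    {"slide": [0,-0.003,0],"twist": [0,0,0]},
    {"slide": [0,-0.003,0],"twist": [0,0,0]},
    {"slide": [0,-0.003,0],"twist": [0,0,0]},
    {"slide": [0,-0.003,0],"twist": [0,0,0]},
    {"slide": [0,-0.003,0],"twist": [0,0,0]},
    {"slide": [0,-0.003,0],"twist": [0,0,0]}
  ]
}}

```text
time_s: 10.02
eef_pos: [0.5838, -0.1724, 0.0468]
tcp_rot: [166.0, 89.9, -5.3]
contact_force: [-1.5, -1.7, 1.4]
opening: 0.0004
```

{"name": "drive_tool", "arguments": {
  "rows": [
    {"slide": [0,-0.003,0],"twist": [0,0,0]},
    {"slide": [0,-0.003,0],"twist": [0,0,0]},
    {"slide": [0,-0.003,0],"twist": [0,0,0]},
    {"slide": [0,-0.003,0],"twist": [0,0,0]},
    {"slide": [0,-0.003,0],"twist": [0,0,0]},
    {"slide": [0,-0.003,0],"twist": [0,0,0]},
    {"slide": [0,-0.003,0],"twist": [0,0,0]},
    {"slide": [0,-0.003,0],"twist": [0,0,0]}
  ]
}}

```text
time_s: 10.68
eef_pos: [0.58, -0.1487, 0.0467]
tcp_rot: [166.2, 89.9, -5.1]
contact_force: [-1.2, -1.6, 3.1]
opening: 0.0003
```

```bash
python3 look.py e nd
```

```text
t 10.78 box [[45.2 -8.9 46.7]] F [ 0.1 -1.1  0.9] open 0.4 q [33.0, 38.0, -29.0, 103.0, 25.0, 45.0, -89.0]
R cols in box [[0.001, 0.001, -1.0], [0.0, -1.0, -0.001], [-1.0, -0.0, -0.001]]
slide now frame mm [-13.4  46.   73.2] slide after twist [-13.3  46.1  73.2] twist [ 0.001  -0.0012  0.0004]
```

View pics/e_top_z.png

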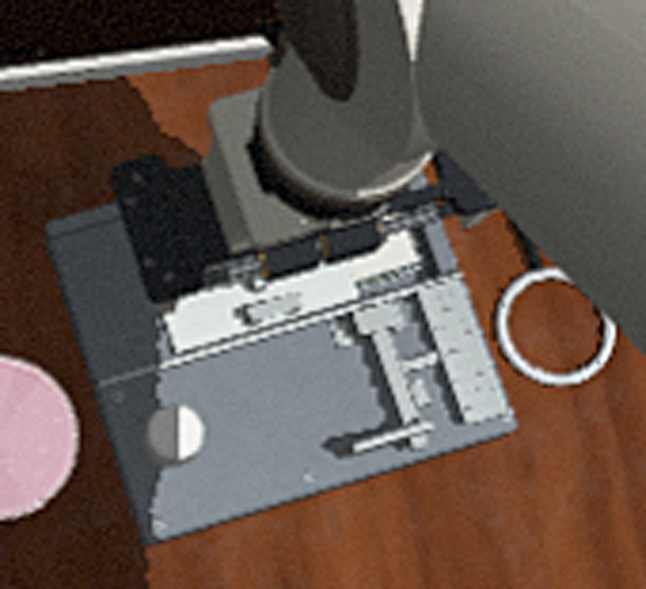

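View pics/e_side_z.png

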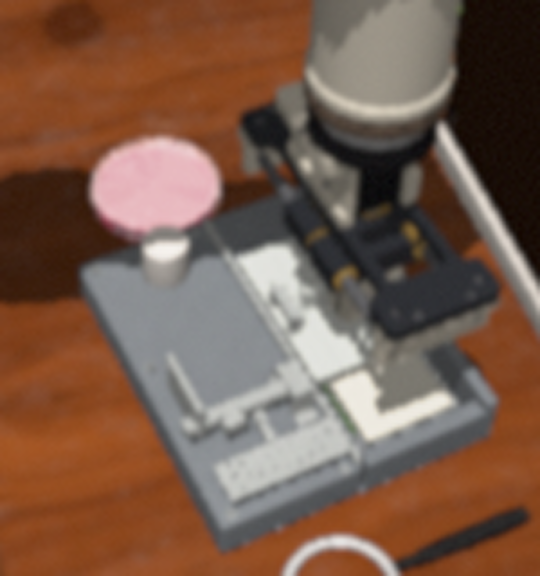

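The cover has slid by nearly half, and the well is showing at (390,400) in the side zoom. I'll continue.

{"name": "drive_tool", "arguments": {
  "rows": [
    {"slide": [0,-0.003,0],"twist": [0,0,0]},
    {"slide": [0,-0.003,0],"twist": [0,0,0]},
    {"slide": [0,-0.003,0],"twist": [0,0,0]},
    {"slide": [0,-0.003,0],"twist": [0,0,0]},
    {"slide": [0,-0.003,0],"twist": [0,0,0]},
    {"slide": [0,-0.003,0],"twist": [0,0,0]},
    {"slide": [0,-0.003,0],"twist": [0,0,0]},
    {"slide": [0,-0.003,0],"twist": [0,0,0]}
  ]
}}

```text
time_s: 11.45
eef_pos: [0.5764, -0.1249, 0.0466]
tcp_rot: [168.0, 89.9, -3.3]
contact_force: [-1.9, -2.5, 1.9]
opening: 0.001
```

{"name": "drive_tool", "arguments": {
  "rows": [
    {"slide": [0,-0.003,0],"twist": [0,0,0]},
    {"slide": [0,-0.003,0],"twist": [0,0,0]},
    {"slide": [0,-0.003,0],"twist": [0,0,0]},
    {"slide": [0,-0.002,0],"twist": [0,0,0]}
  ]
}}

```text
time_s: 11.78
eef_pos: [0.5747, -0.1138, 0.0466]
tcp_rot: [176.8, 89.9, 5.5]
contact_force: [-0.9, -1.3, 1.0]
opening: 0.0004
```

```bash
python3 look.py f nd
```

```text
t 11.88 box [[45.5 25.9 46.7]] F [-0.7 -0.9  0.6] open 0.8 q [31.0, 37.0, -29.0, 105.0, 25.0, 44.0, -93.0]
R cols in box [[0.002, 0.001, -1.0], [0.0, -1.0, -0.001], [-1.0, -0.0, -0.002]]
slide now frame mm [-13.5  80.8  73.5] slide after twist [-13.3  80.9  73.5] twist [ 0.0008 -0.0019  0.0003]
```

View pics/f_side_z.png

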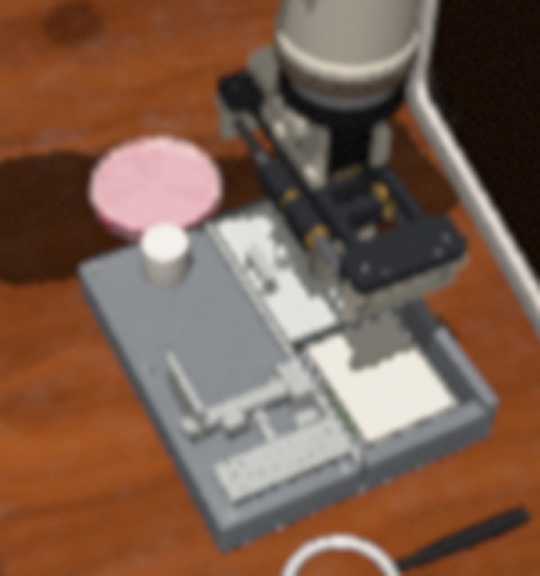

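Some of the cover is still over the well near (320,340). I'll push to the stop in 2 mm rows.

{"name": "drive_tool", "arguments": {
  "rows": [
    {"slide": [0,-0.002,0],"twist": [0,0,0]},
    {"slide": [0,-0.002,0],"twist": [0,0,0]},
    {"slide": [0,-0.002,0],"twist": [0,0,0]},
    {"slide": [0,-0.002,0],"twist": [0,0,0]},
    {"slide": [0,-0.001,0],"twist": [0,0,0]}
  ]
}}

```text
time_s: 12.3
eef_pos: [0.5738, -0.105, 0.0468]
tcp_rot: [175.5, 89.9, 4.3]
contact_force: [0.5, -1.7, 1.1]
opening: 0.0001
```

{"name": "drive_tool", "arguments": {
  "rows": [
    {"slide": [0,-0.002,0],"twist": [0,0,0]},
    {"slide": [0,-0.002,0],"twist": [0,0,0]},
    {"slide": [0,-0.002,0],"twist": [0,0,0]}
  ]
}}

```text
time_s: 12.55
eef_pos: [0.5731, -0.101, 0.0469]
tcp_rot: [131.6, 89.8, -39.7]
contact_force: [0.5, -8.4, 0.3]
opening: 0.0008
```

{"name": "drive_tool", "arguments": {
  "rows": [
    {"slide": [0,-0.002,0],"twist": [0,0,0]},
    {"slide": [0,-0.002,0],"twist": [0,0,0]}
  ]
}}

```text
time_s: 12.72
eef_pos: [0.573, -0.1004, 0.0472]
tcp_rot: [112.5, 89.6, -58.9]
contact_force: [2.4, -14.0, 1.5]
opening: 0.0007
```

The cover is at its stop: it no longer moves and Fy is -14 N. I'll back off and then rise.

{"name": "drive_tool", "arguments": {
  "rows": [
    {"slide": [0,0.004,0],"twist": [0,0,0]},
    {"slide": [0,0.006,0],"twist": [0,0,0]},
    {"slide": [-0.005,0.01,0],"twist": [0,0,0]},
    {"slide": [-0.015,0,0],"twist": [0,0,0]},
    {"slide": [-0.03,0,0],"twist": [0,0,0]},
    {"slide": [-0.04,0,0],"twist": [0,0,0]},
    {"slide": [-0.04,0,0],"twist": [0,0,0]},
    {"slide": [-0.03,0,0],"twist": [0,0,0]}
  ]
}}

```text
time_s: 13.38
eef_pos: [0.5757, -0.1148, 0.2101]
tcp_rot: [180.0, 89.8, 8.7]
contact_force: [1.2, 0.0, -0.7]
opening: 0.0005
```

{"name": "drive_tool", "arguments": {
  "rows": [
    {"slide": [0,0.03,0],"twist": [0,0,0]},
    {"slide": [0,0.035,0],"twist": [0,0,0]},
    {"slide": [0,0.035,0],"twist": [0,0,0]},
    {"slide": [0,0.035,0],"twist": [0,0,0]},
    {"slide": [0,0.035,0],"twist": [0,0,0]},
    {"slide": [0,0.02,0],"twist": [0,0,0]},
    {"slide": [0,0,0],"twist": [0,0,0]}
  ]
}}

```text
time_s: 13.97
eef_pos: [0.6022, -0.3108, 0.2061]
tcp_rot: [105.6, 89.8, -66.2]
contact_force: [-0.5, -0.6, -0.2]
opening: 0.0003
```

```bash
python3 look.py g nd
```

```text
t 14.07 box [[  44.4 -166.6  206.3]] F [-0.7  1.   0.3] open 0.3 q [45.0, 34.0, -31.0, 86.0, 18.0, 66.0, -70.0]
R cols in box [[0.001, -0.002, -1.0], [0.001, -1.0, 0.002], [-1.0, -0.001, -0.001]]
slide now frame mm [ 146.4 -111.2   72.9] slide after twist [ 146.3 -111.6   72.4] twist [-0.0019 -0.0014  0.0013]
```

View pics/g_side_z.png

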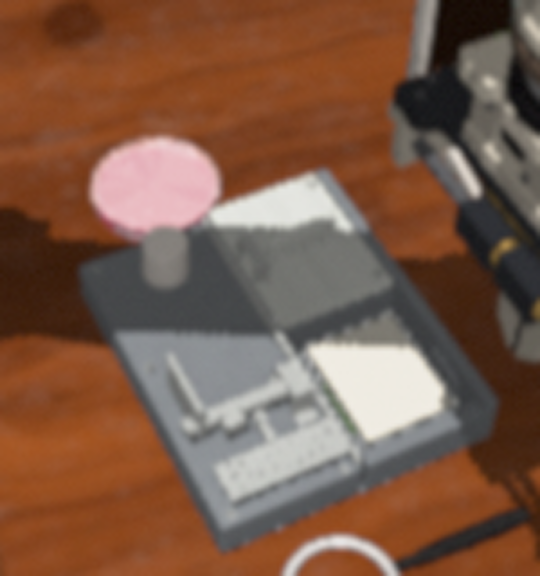

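View pics/g_top_z.png

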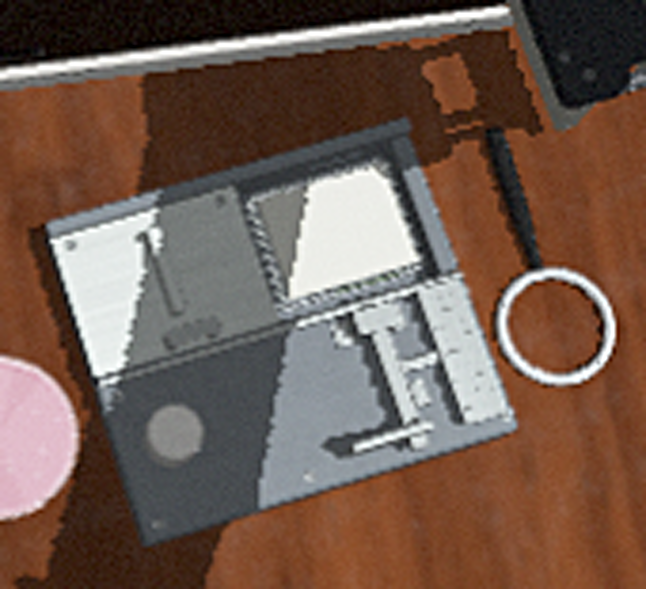

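The well is fully uncovered and the cover lies on the left deck, with its rib at (165,270) in the top zoom. The plate is at (390,437), still drawn. The cap (175,432), dish and lens ring (556,325) are unmoved, and the arm is clear. I'll do a last catch check and hand in.

Run:
```python
from h import *
for f,boxes in(("side",{"catch":(312,272,344,290),"lens":(325,298,365,330)}),("top",{"cap":(345,223,368,245),"lens":(435,185,475,225),"dish":(285,212,331,258)})):
    a=cv2.imread(f"pics/{f}0.png",0);b=cv2.imread(f"pics/g_{f}.png",0)
    for nm,(x0,y0,x1,y1) in boxes.items():
        s=cv2.resize(a[y0:y1,x0:x1],None,fx=8,fy=8,interpolation=cv2.INTER_CUBIC);w=cv2.resize(b[y0-5:y1+5,x0-5:x1+5],None,fx=8,fy=8,interpolation=cv2.INTER_CUBIC)
        _,m,_,l=cv2.minMaxLoc(cv2.matchTemplate(w,s,cv2.TM_CCOEFF_NORMED));print(f,nm,round(m,3),np.array(l)/8-5)
print(w2b(onz("top",310+148/3.8,120+233/3.8,.059)),w2b(onz("top",310+182/3.8,120+312/3.8,.059)))
print(close_job())
```

```text
side catch 0.999 [0. 0.]
side lens 0.999 [0. 0.]
top cap 0.896 [-0.25  0.25]
top lens 0.998 [0. 0.]
top dish 0.994 [0. 0.]
[[66.93556232 62.60903277 59.        ]] [[18.40979213 58.15211348 59.        ]]
the job is handed in; nothing more can be done
None
```

The box is open and the job is handed in, at about 14 s on the robot's clock.

- **Lock:** One fingertip held the catch at its bottom (6 mm down) while the other slid the bolt back by its thumb plate to the stop. The pictures put the bolt travel at about 30 mm. Lifting off let the catch spring up behind the bolt. The catch patch shows 0 px shift from the start, where a catch still down would show about 1.5 px. I did not push back on the bolt to test the lock.
- **Cover:** I pushed it by the rib with the shut fingertips at about 36 mm/s, at about 2 N, ending with 14 N against its stop. The picture shows the well fully uncovered and the rib about 100 mm along.
- **Loose things:** The lens and dish show 0 px shift. The cap's match was weaker (0.90, shift 0.25 px) because the arm's shadow fell on it, but it looks unmoved.
- **Arm:** It ended about 0.2 m above the desk, to the right of the box, touching nothing.

The two cameras disagreed by about 5 mm in the box's position along y. I used the mean, and the contacts came where expected on the catch and the plate. I could not pin down the first touch on the rib.

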